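Stop the vegetable cutter, clear its pusher, and reset the stop

TASK

Make the vegetable cutter safe by pressing the red mushroom stop button down until it stays latched, then take the orange pusher out of the cutter's feed tube and stand it in the empty well of the utensil holder, right down to the bottom. Once it stands there, reset the stop by turning the red knob clockwise until it unlatches and let go so that it springs back up. Leave the brush and the other things on the table as they are.

Things in the scene. Friction and masses are not known exactly. Their poses are not given: they have to be found in the camera images.
- stop_box: Fixed grey control box with a yellow top, 110 x 110 mm, 70 mm high, carrying the red stop button in the middle of its top; origin at the centre of its underside, z up.
- stop_top (a point): Centre of the top of the red mushroom head, which moves with it: 111 mm above the table when up, about 102 mm when latched. The head is round, 43 mm in diameter, with nearly straight sides 17 mm high that start 22 mm below the top; below it is a 22 mm stem. With the head latched its underside is about 9 mm above the yellow box top. Turns and presses about the vertical axis.
- stop_press (a joint): How far the mushroom head is pressed down, m: 0 up, 0.010 at the bottom. It takes about 7 N, 10 N when pressed briskly; pressed fully it latches and stays at about 0.009 when let go.
- stop_twist (a joint): Turn of the head clockwise seen from above, rad: 0 at rest, stop at 0.8. A weak spring (0.04 N m) brings it back to 0. Turning it more than about 0.55 unlatches the pressed head, which rises as soon as it is let go.
- cutter: Fixed white compact vegetable cutter, 160 (x) x 200 (y) mm. Its base is 60 mm high, with a motor housing 115 mm high on its -y half and a round steel feed tube on its +y half. Origin at the centre of its underside.
- feed_tube (a point): Centre of the feed tube's rim, 125 mm above the table, tube inner diameter 35 mm, outer 46 mm; the tube's floor is 60 mm below the rim.
- pusher: Loose orange plastic rod with a white band, 26 mm in diameter, 170 mm long, about 90 g, standing upright in the feed tube at the start. Origin at the centre of its foot (lower end), z along the rod towards its top.
- pusher_top (a point): Centre of the pusher's top end.
- holder: Fixed steel utensil holder: base 70 (x) x 150 (y) mm with two round upright wells, 42 mm outer and 36 mm inner diameter, rims 91 mm above the table. Origin at the centre of its underside; the empty well is 40 mm along its +y, the well with the brush 40 mm along -y.
- free_well (a point): Centre of the inner floor of the empty well, 12 mm above the table, 79 mm below its rim; z up.
- brush: Small brush, blue handle 16 mm thick, standing in the other well; its top is 125 mm above the table. Origin at its foot. To be left there.
- sanitizer: Clear bottle with white cap, 68 mm diameter, 160 mm high, origin at its underside. Bystander.
- bowl: Steel bowl, 120 mm diameter, 55 mm high, origin at its underside. Bystander.
- mug: White mug, 80 mm diameter, 90 mm high, origin at its underside. Bystander.
- spice_jar: Amber jar with black cap, 52 mm diameter, 85 mm high, origin at its underside. Bystander.
- scissors: Scissors with green handles lying flat, about 165 mm long. Bystander.
- spatula: Spatula lying flat. Bystander.
Not all that is in view belongs to the job. Of the things like the pusher, leave any that is turquoise; of the rest the smaller one is meant.

How it is judged (in metres and radians):
On the way, in this order (a step that is already met when the one before it is completed fails the run):
1. the stop button is latched down by itself, the fingers clear of it (value of joint stop_press above 0.0065 m and contact force between the fingers and stop_box below 0.3 N), for 0.2 s.
2. the pusher stands released on the floor of the empty well while the stop is still latched (horizontal distance between pusher and free_well below 0.014 m and z of pusher in the frame of free_well below 0.006 m and angle between pusher's own z axis and vertical below 0.25 rad and contact force between the fingers and pusher below 0.3 N and linear speed of pusher below 0.03 m/s and value of joint stop_press above 0.0065 m), for 0.2 s.
3. the knob is turned more than 0.3 rad clockwise while still down, the pusher in the well (horizontal distance between pusher and free_well below 0.014 m and z of pusher in the frame of free_well below 0.006 m and angle between pusher's own z axis and vertical below 0.25 rad and value of joint stop_press above 0.0065 m and value of joint stop_twist above 0.3 rad).
At the end, for the whole second after the job is handed in: The stop button is up again (pressed less than 1.5 mm) and let go; the pusher stands released and at rest in the empty well, its foot within 6 mm of the well's floor and 14 mm of its axis, leaning less than 0.25 rad (value of joint stop_press below 0.0015 m and contact force between the fingers and stop_box below 0.3 N and horizontal distance between pusher and free_well below 0.014 m and z of pusher in the frame of free_well below 0.006 m and angle between pusher's own z axis and vertical below 0.25 rad and contact force between the fingers and pusher below 0.3 N and linear speed of pusher below 0.03 m/s); the robot touches nothing.
It fails at once if the pusher is moved about (more than 30 mm, outside the holder) while the stop is not latched (distance of pusher from where it was at the start of the episode above 0.03 m and horizontal distance between pusher and free_well above 0.05 m and value of joint stop_press below 0.005 m).
It fails at once if the brush is moved more than 40 mm (distance of brush from where it was at the start of the episode above 0.04 m).
It fails at once if another bystander is moved more than 40 mm (distance of any of sanitizer, bowl, mug, spice_jar, scissors, spatula from where it was at the start of the episode above 0.04 m).
It also fails if it takes over 72 s, if anything falls off the work surface, if the arm or the gripper's body presses on something with over 40 N, if the wrist force passes 120 N, or if a joint passes its speed limit or range.

ROBOT

A 6-joint arm with a two-finger parallel gripper is mounted at the origin on the work surface. World frame = base frame: x ahead of the robot, y to its left, z up, the work surface at z = 0. Lengths are in m, angles in degrees, forces in N, time in s.
With the tool pointing down it reaches from about 0.25 to 0.725 m from the base axis. Payload 9.7 kg.
Tool frame: the origin (TCP) lies at the very end of the fingers, on their centre line; the grasp point (between the pads) lies 19 mm behind it; z points along the fingers, y is the direction in which the jaws open and shut (so a half turn about z gives the same grasp; the last joint's range is limited). The gripper opens to 85 mm and grips with 20 to 120 N. Pads are 22 mm wide; open, the fingers measure 114 mm over their backs; the gripper's body (76 mm by 85 mm) begins 54 mm behind the grasp point. The pads swing forward as they close: fully open they stand 13 mm farther back than shut.
Start: joints at [65.718, 4.979, 10.078, 95.1, 0, 90], TCP at [0.226, 0.501, 0.231] pointing down, gripper open.
Joint ranges: [-179.16, 179.16], [-48.56, 103.87], [-65.8, 70.77], [-126.05, 130.52], [-82.76, 87.17], [-180, 180]. Speed limits (degrees/s): [127.2, 127.2, 147.25, 180, 180, 180].

INTERFACE

Orientations are given as [roll, pitch, yaw] about the fixed x, y, z axes, in that order (R = Rz(yaw) Ry(pitch) Rx(roll)).
In Python, from workcell import bot gives the robot as it stands.
- The arm moves only by the shell command python3 -m pendant 'ROWS' [FORCE]. ROWS is JSON, a list that holds one entry, the list of rows, each a list of 7 numbers: the shift along the tool's x, y, z in cm, then the turn, a rotation vector about the tool's x, y, z in rad, then the opening in per cent of the stroke, from 0 (shut) to 100 (fully open). In form: [[[dx, dy, dz, ax, ay, az, gripper], ...]]. A call has 1 to 5 rows; each row shifts and turns the pose as measured when the row begins, along the tool's axes as they then stand; what a row does not reach is not made up. A row lasts 1/12 s, in which the tool goes at most 41.7 mm and 7.16 degrees, less where a joint would pass 70% of its speed; a pose out of reach is approached as far as the arm can. A call with a gripper value outside its range is refused whole. The fingers move at their own pace and stop on an object; FORCE is the grip in N (left out, the last holds). Time passes only in rows, so rows that do not move let the fingers close. It gives the time, the measured TCP pose, the force and the opening at its end, in the units of the state.
- bot.get_obs(): the state, without advancing time (a new reading comes with each control period).
- bot.camera(name): name is "scene" or "side" or "wrist"; returns the picture (420x560x3 uint8, red, green, blue); there is no depth.
- bot.get_calibration(name): a dict with "intrinsics" (3x3 intrinsics, pixels), "D" ([k1, k2, p1, p2, k3] as OpenCV has them; the pictures are not rectified), "pose" (4x4, takes a point from camera to world coordinates); the wrist camera has in their place "T_tool_cam" (4x4, takes a point from camera to tool coordinates, whose origin is the TCP and whose axes are the flange's). Camera axes: x right, y down, z forward; pixel columns grow to the right and rows downward; lengths in m; the calibration is good to about 2 mm. A picture is of the moment at which its call begins: read the wrist's pose just before it. get_calibration takes no time and is no camera call.
- bot.job_done(): hands the job in, once; it reports no verdict.
Trained networks look in the newest picture that a camera, given by its name, has taken for a name from the list of things; names that differ only in an ending like _2 or _b are one class to them, and where a whole thing is asked for, a point or a joint stands for the part that bears it (a point fixed in the world has none). Each returns a list of dicts, best first, with "confidence" (0 to 1); they miss things now and then, are a little off and sometimes report something else, mostly with a low value. They report only what shows in the picture. A call takes as long as a camera call. They do not tell look-alikes from the thing itself.
- bot.masks_of(camera, thing): "pixels" (420x560 bool, what is visible of it) and "extent" ([left, top, right, bottom] in pixels, round what is visible of it).
- bot.mark_of(camera, thing): "uv" ([column, row] in pixels: a listed point, or the origin of a listed thing).
The state is a dict: "time": time; "q": joint angles; "qd": joint speeds; "joint_efforts": joint torques, N m; "ee_pos": TCP position; "tcp_rot": TCP orientation; "wrist_force": force on the tool from outside, world axes, zero at the start; "torque": the same for the moment, N m; "opening": finger opening in m.
Only numpy, scipy, OpenCV 4.12 (cv2) and the standard library are available. Lean on these libraries where they do the work, as an engineer would, in place of code of your own. Each camera call takes 0.05 s, during which the arm holds its last target. There are 200 camera calls.

## Working session

There is one attempt and no reset: what is moved stays moved. The work goes in short steps, Python scripts to look and compute and a shell command to move; the robot and the scene stay as the last step left them, time stands still between calls to the robot, and variables do not carry over. Pictures are saved under pics/ and viewed, about 8 in all and at most 12, crops included, and the job is handed in when it is done.

```bash
mkdir -p pics; ls
cat > h.py <<'E'
import numpy as np, cv2
from workcell import bot
from scipy.spatial.transform import Rotation as R
def save(n,im,s=1):
    cv2.imwrite(f'pics/{n}.png',cv2.cvtColor(cv2.resize(im,None,fx=s,fy=s,interpolation=cv2.INTER_CUBIC) if s!=1 else im,cv2.COLOR_RGB2BGR))
def campose(n):
    c=bot.get_calibration(n)
    if n!='wrist': return c,np.array(c['pose'])
    o=bot.get_obs(); T=np.eye(4); T[:3,:3]=R.from_euler('xyz',o['tcp_rot'],degrees=True).as_matrix(); T[:3,3]=o['ee_pos']
    return c,T@np.array(c['T_tool_cam'])
def ray(n,uv,P=None):
    c,T=P or campose(n)
    p=cv2.undistortPoints(np.array([[uv]],float),np.array(c['intrinsics']),np.array(c['D']))[0,0]
    return T[:3,3],T[:3,:3]@np.array([p[0],p[1],1.])
def atz(n,uv,z,P=None):
    o,d=ray(n,uv,P); return o+d*(z-o[2])/d[2]
def tri(*rs):
    A=0;b=0
    for o,d in rs:
        d=d/np.linalg.norm(d);M=np.eye(3)-np.outer(d,d);A=A+M;b=b+M@o
    return np.linalg.solve(A,b)
def totool(p):
    o=bot.get_obs(); return R.from_euler('xyz',o['tcp_rot'],degrees=True).inv().apply(np.array(p)-o['ee_pos'])*100
E
python3 - <<'E'
from h import *
print(bot.get_obs())
ims=[bot.camera(n) for n in('scene','side')]
save('a',np.hstack([cv2.resize(i,(400,300)) for i in ims]))
save('s',ims[0],1.4);save('d',ims[1],1.4)
for n in('scene','side'):
    print(n,campose(n)[1][:3,3].round(2))
    for t in('stop_top','feed_tube','pusher_top','free_well','pusher','holder','stop_box','cutter'):
        print(t,[(np.round(m['uv']),round(m['confidence'],2)) for m in bot.mark_of(n,t)])
E
```

```text
pics
{'time': 0.0, 'q': array([ 6.57189941e+01,  5.00922919e+00,  1.00330549e+01,  9.51003279e+01,
       -1.02310296e-03,  8.99994672e+01]), 'qd': array([-0.03456489,  0.02920418, -0.03561647,  0.01966844, -0.02582529,
       -0.03370306]), 'joint_efforts': array([ 2.48256540e-03, -5.20385563e+01,  4.64808798e+01,  1.60274404e-02,
        1.62585047e-04,  3.78372150e-06]), 'ee_pos': array([0.2260702 , 0.50112049, 0.2305885 ]), 'tcp_rot': array([-1.79923498e+02,  1.02239062e-03,  1.55719528e+02]), 'wrist_force': array([-0.23391908,  0.11202952, -0.53844496]), 'torque': array([-0.00361098,  0.05053257,  0.01706396]), 'opening': 0.0854289415427413}
scene [ 1.15 -0.13  0.84]
stop_top [(array([152., 255.]), 0.59)]
feed_tube [(array([393., 210.]), 0.94), (array([369., 302.]), 0.61)]
pusher_top [(array([401., 177.]), 0.91), (array([455., 175.]), 0.63), (array([422., 170.]), 0.57)]
free_well [(array([296., 260.]), 0.81)]
pusher [(array([388., 224.]), 0.79), (array([410., 212.]), 0.79), (array([425., 239.]), 0.72), (array([247., 210.]), 0.18)]
holder [(array([284., 260.]), 0.75)]
stop_box [(array([166., 283.]), 0.79)]
cutter [(array([247., 208.]), 0.68), (array([368., 239.]), 0.59), (array([295., 324.]), 0.23)]
side [-0.05 -0.79  0.95]
stop_top [(array([366., 299.]), 0.66)]
feed_tube [(array([236., 190.]), 0.9)]
pusher_top [(array([232., 156.]), 0.83), (array([204., 170.]), 0.74), (array([226., 138.]), 0.64)]
free_well [(array([286., 250.]), 0.69)]
pusher [(array([206., 213.]), 0.86), (array([229., 198.]), 0.79), (array([366., 300.]), 0.36)]
holder [(array([293., 260.]), 0.6)]
stop_box [(array([366., 326.]), 0.78)]
cutter [(array([247., 220.]), 0.63), (array([188., 258.]), 0.26)]
```

View pics/s.png

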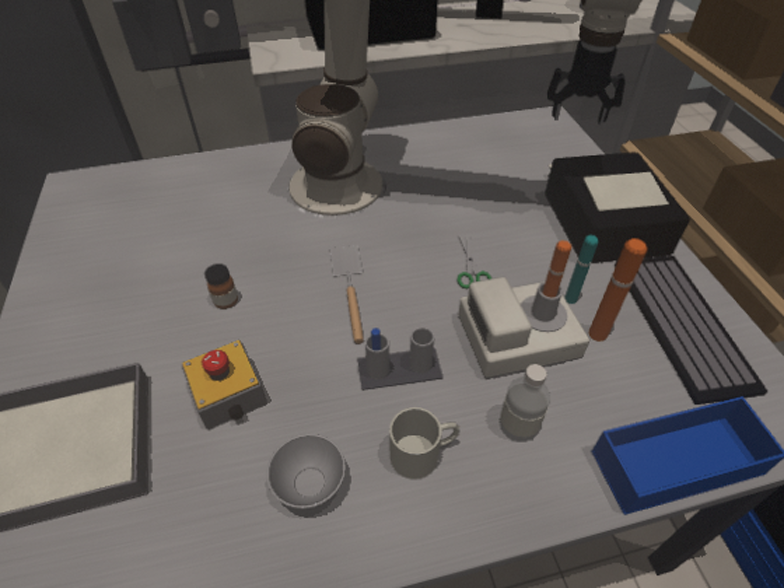

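View pics/d.png

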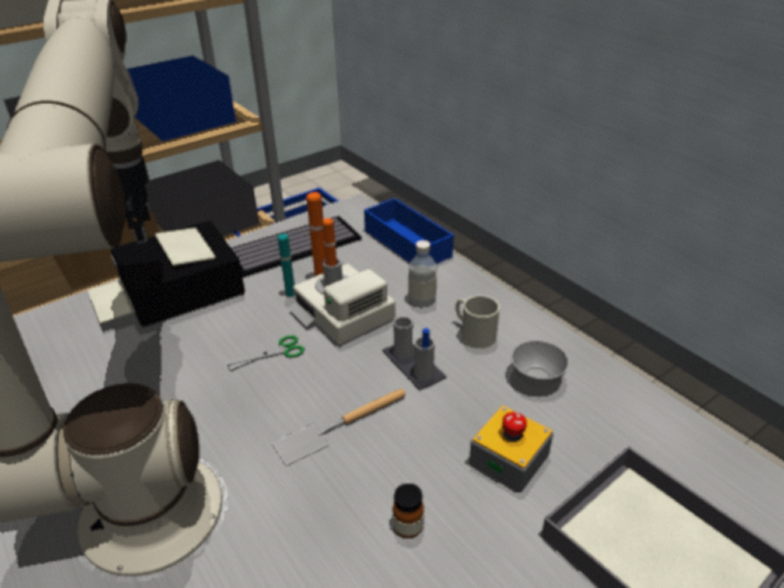

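Run:
```python
from h import *
M={'stop':((152,255),(366,299)),'tube':((393,210),(236,190)),'wellfloor':((296,260),(286,250)),'p0':((401,177),(232,156)),'p1':((455,175),(204,170)),'p2':((422,170),(226,138)),'box':((166,283),(366,326)),'holder':((284,260),(293,260))}
P={n:campose(n) for n in('scene','side')}
for k,(a,b) in M.items(): print(k,tri(ray('scene',a,P['scene']),ray('side',b,P['side'])).round(3))
```

```text
stop [ 0.565 -0.291  0.11 ]
tube [0.568 0.309 0.11 ]
wellfloor [0.586 0.055 0.012]
p0 [0.567 0.306 0.233]
p1 [0.533 0.481 0.139]
p2 [0.58  0.349 0.266]
box [ 0.576 -0.287  0.   ]
holder [0.579 0.02  0.005]
```

The scene image shows three rods: the small orange one in the tube (scene 401,177), a turquoise one (422,170) and a large orange one (452,175). The one meant is the small orange rod in the tube, since turquoise is excluded and the other orange rod is larger. The stop button is first, so I turn to yaw 90° and raise the arm.

```bash
python3 - <<'E'
from h import *
for k,a,b in(('turq',(422,170),(204,170)),('big',(455,175),(226,138))): print(k,tri(ray('scene',a),ray('side',b)).round(3))
E
python3 -m pendant '[[[0,0,-3,0,0,0.12,100],[0,0,-3,0,0,0.12,80],[0,0,-3,0,0,0.12,50],[0,0,-2,0,0,0.12,20],[0,0,0,0,0,0.12,0]]]' | tail -5
python3 -c "
from h import *
o=bot.get_obs();print(o['q'].round(1),o['tcp_rot'].round(1),o['ee_pos'].round(3))"
```

```text
turq [0.506 0.403 0.169]
big [0.607 0.415 0.243]
time: 1.32
ee_pos: [0.2254, 0.4995, 0.3426]
tcp_rot: [-179.7, 0.2, 120.2]
wrist_force: [-0.3, 0.6, 0.5]
opening: 0.0386
[ 65.7   9.6  27.9 108.8   0.  125.5] [-179.7    0.2  120.2] [0.225 0.5   0.343]
```

```bash
python3 -m pendant '[[[0,0,0,0,0,0.12,0],[0,0,0,0,0,0.12,0],[0,0,0,0,0,0.12,0],[0,0,0,0,0,0.12,0],[0,0,0,0,0,0.05,0]]]' | sed -n 2,3p
python3 -m pendant '[[[-3.7,1.4,0,0,0,0,0],[-3.7,1.4,0,0,0,0,0],[-3.7,1.4,0,0,0,0,0],[-3.7,1.4,0,0,0,0,0],[-3.7,1.4,0,0,0,0,0]]]' |  sed -n 2,3p
python3 -m pendant '[[[-3.7,1.4,0,0,0,0,0],[-3.7,1.4,0,0,0,0,0],[-3.7,1.4,0,0,0,0,0],[-3.7,1.4,0,0,0,0,0],[-3.7,1.4,0,0,0,0,0]]]' |  sed -n 2,3p
python3 -m pendant '[[[-3.7,1.4,0,0,0,0,0],[-3.7,1.4,0,0,0,0,0],[-3.7,1.4,0,0,0,0,0],[-3.7,1.4,0,0,0,0,0],[-3.7,1.4,0,0,0,0,0]]]' |  sed -n 2,3p
```

```text
ee_pos: [0.2258, 0.5004, 0.3454]
tcp_rot: [-180.0, 0.1, 88.3]
ee_pos: [0.2897, 0.3132, 0.3404]
tcp_rot: [-179.7, 0.4, 88.6]
ee_pos: [0.355, 0.1176, 0.3421]
tcp_rot: [-179.9, 0.3, 88.8]
ee_pos: [0.421, -0.0794, 0.3451]
tcp_rot: [179.8, 0.3, 88.8]
```

```bash
python3 -m pendant '[[[-3.7,2.5,1,0,0,0,0],[-3.7,2.5,1,0,0,0,0],[-3.7,2.5,1,0,0,0,0],[-3.7,2.5,1,0,0,0,0],[-3.7,2.5,1,0,0,0,0]]]' |  sed -n 2,3p
python3 -m pendant '[[[0,0,0,0,0,0,0],[0,0,0,0,0,0,0]]]' |  sed -n 2,3p
python3 - <<'E'
from h import *
P=campose('wrist'); im=bot.camera('wrist'); save('w1',im)
print(P[1][:3].round(3))
for t,z in(('stop_top',.111),('stop_box',0),('free_well',.012)):
    for m in bot.mark_of('wrist',t): print(t,np.round(m['uv']),round(m['confidence'],2),atz('wrist',m['uv'],z,P).round(4))
E
```

```text
ee_pos: [0.528, -0.254, 0.3052]
tcp_rot: [179.3, 0.5, 88.5]
ee_pos: [0.5304, -0.2604, 0.2978]
tcp_rot: [179.8, 0.3, 88.2]
[[ 1.    -0.029 -0.007  0.532]
 [-0.03  -0.943 -0.331 -0.175]
 [ 0.003  0.331 -0.943  0.44 ]]
stop_top [316. 206.] 0.79 [ 0.5707 -0.2876  0.111 ]
stop_box [306. 182.] 0.84 [ 0.57   -0.2895  0.    ]
```

View pics/w1.png

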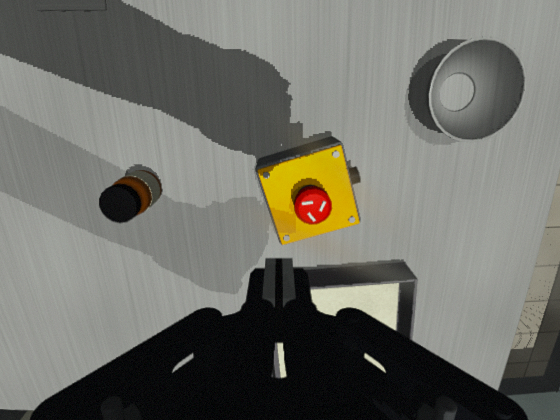

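Button head at (313,205), about (0.570, -0.288). I move over it and press with the fingers shut.

```bash
python3 -m pendant '[[[-1.4,2,3,0,0,0.015,0],[-1.3,2.1,3,0,0,0.015,0],[0,0,3.8,0,0,0,0],[0,0,3.8,0,0,0,0],[0,0,2,0,0,0,0]]]' |  sed -n 2,5p
python3 -m pendant '[[[0,0,0,0,0,0,0]]]' |  sed -n 2,5p
```

```text
ee_pos: [0.5762, -0.285, 0.155]
tcp_rot: [178.3, 0.9, 86.9]
wrist_force: [-1.3, 0.4, -0.9]
opening: 0.0002
ee_pos: [0.5747, -0.2832, 0.1516]
tcp_rot: [178.5, 0.8, 87.0]
wrist_force: [-0.1, 0.5, -0.5]
opening: -0.0
```

```bash
cat >> h.py <<'E'
def go(p,yaw=88):
    o=bot.get_obs(); r=R.from_euler('xyz',o['tcp_rot'],degrees=True)
    print('shift cm',totool(p).round(2),'turn',(r.inv()*R.from_euler('xyz',[180,0,yaw],degrees=True)).as_rotvec().round(3), 'at',o['ee_pos'].round(4),'f',o['wrist_force'].round(1),'t',round(o['time'],1))
E
python3 -c "
from h import *
go([.570,-.288,.12])"
```

```text
shift cm [-0.46 -0.53  3.15] turn [ 0.026  0.014 -0.017] at [ 0.5747 -0.2832  0.1516] f [-0.1  0.5 -0.5] t 4.3
```

```bash
python3 -m pendant '[[[-0.5,-0.5,1.5,0.026,0.014,-0.017,0],[0,0,1.2,0,0,0,0],[0,0,0,0,0,0,0]]]' |  sed -n 2,5p
python3 -c "
from h import *
go([.570,-.288,.10])"
```

```text
ee_pos: [0.5704, -0.2856, 0.1295]
tcp_rot: [179.7, 0.1, 88.2]
wrist_force: [-0.6, 0.7, -0.1]
opening: -0.0
shift cm [-0.23 -0.04  2.95] turn [0.005 0.002 0.003] at [ 0.5704 -0.2856  0.1295] f [-0.6  0.7 -0.1] t 4.5
```

```bash
python3 -m pendant '[[[-0.2,0,1,0,0,0,0],[0,0,0.8,0,0,0,0],[0,0,0.6,0,0,0,0],[0,0,0.6,0,0,0,0],[0,0,0.5,0,0,0,0]]]' |  sed -n 2,5p
```

```text
ee_pos: [0.5732, -0.2878, 0.101]
tcp_rot: [179.0, 0.5, 88.2]
wrist_force: [-3.0, 0.9, 4.3]
opening: 0.0002
```

```bash
python3 -m pendant '[[[0,0,0.5,0,0,0,0],[0,0,0.5,0,0,0,0]]]' |  sed -n 2,5p
python3 -m pendant '[[[0,0,0.5,0,0,0,0],[0,0,0,0,0,0,0]]]' |  sed -n 2,5p
```

```text
ee_pos: [0.5745, -0.2884, 0.1001]
tcp_rot: [178.5, 0.7, 88.2]
wrist_force: [-16.0, 9.1, 37.6]
opening: -0.0003
ee_pos: [0.5748, -0.2885, 0.103]
tcp_rot: [178.1, 0.9, 88.1]
wrist_force: [1.0, -0.7, 0.2]
opening: 0.0001
```

It bottomed at 37 N. I lift off and check that it stays latched.

```bash
python3 -m pendant '[[[0,0,-3,0.03,0.015,0,0],[0,0,-4,0,0,0,0],[0,0,-4,0,0,0,0],[0,0,-4,0,0,0,0],[0,0,-4,0,0,0,0]]]' |  sed -n 1,5p
python3 - <<'E'
from h import *
P=campose('wrist'); im=bot.camera('wrist'); 
for t in ('stop_top','stop_box'):
    for m in bot.mark_of('wrist',t): print(t,np.round(m['uv'],1),round(m['confidence'],2),atz('wrist',m['uv'],.102 if t=='stop_top' else 0,P).round(4))
i2=bot.camera('side')
a=cv2.resize(im[100:300,150:450],(600,400)); b=cv2.resize(i2[280:350,325:405],(200,175)); b=np.vstack([b,np.zeros((225,200,3),np.uint8)]); save('w2',np.hstack([a,b]))
go([.44,.05,.36])
E
```

```text
time: 5.68
ee_pos: [0.5692, -0.2852, 0.2894]
tcp_rot: [-179.3, -0.4, 88.1]
wrist_force: [1.5, -0.6, 0.5]
opening: -0.0002
stop_top [281.  189.4] 0.72 [ 0.5684 -0.2904  0.102 ]
stop_box [282.4 167.9] 0.88 [ 0.5698 -0.2871  0.    ]
shift cm [ 33.17 -14.2   -6.77] turn [-0.01  -0.005  0.002] at [ 0.5703 -0.2858  0.2893] f [ 0.4  0.2 -0.5] t 5.9
```

View pics/w2.png

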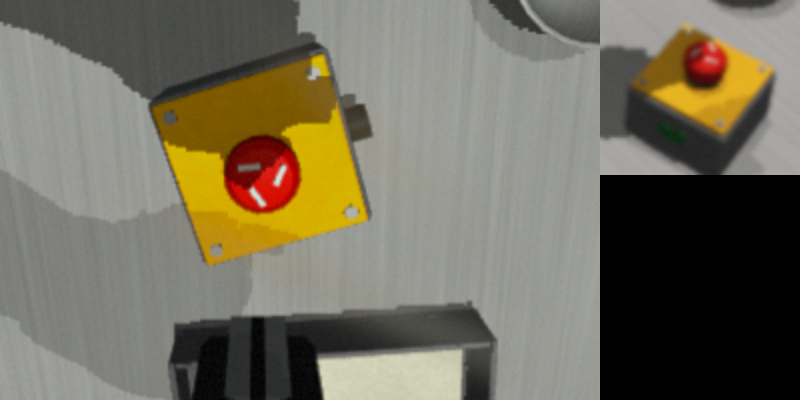

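```bash
python3 - <<'E'
from h import *
a=cv2.resize(cv2.imread('pics/d.png')[...,::-1],(560,420),interpolation=cv2.INTER_AREA).astype(int)
b=bot.camera('side').astype(int)
for i in(a,b):
    i=i[280:350,325:405]; m=(i[...,0]>110)&(i[...,1]<60); y,x=np.nonzero(m); print(y.min(),y.max(),y.mean().round(2),x.mean().round(2),m.sum())
c,T=campose('side')
for z in(.111,.102): print(cv2.projectPoints(np.array([.57,-.288,z]),cv2.Rodrigues(np.linalg.inv(T)[:3,:3])[0],np.linalg.inv(T)[:3,3],np.array(c['intrinsics']),np.array(c['D']))[0].round(1))
E
python3 -m pendant '[[[3.8,-1.6,-0.9,0,0,0,0],[3.8,-1.6,-0.9,0,0,0,0],[3.8,-1.6,-0.9,0,0,0,0],[3.8,-1.6,-0.9,0,0,0,0],[3.8,-1.6,-0.9,0,0,0,0]]]' |  sed -n 2,3p
python3 -m pendant '[[[3.5,-1,-0.5,0,0,0,0],[3.5,-1,-0.5,0,0,0,0],[3.5,-1,-0.5,0,0,0,0],[0,0,0,0,0,0,0],[0,0,0,0,0,0,0]]]' |  sed -n 2,3p
python3 - <<'E'
from h import *
P=campose('wrist'); im=bot.camera('wrist'); save('w3',im)
for t,z in (('free_well',.012),('holder',0),('feed_tube',.125),('pusher_top',.235)):
    for m in bot.mark_of('wrist',t): print(t,np.round(m['uv'],1),round(m['confidence'],2),atz('wrist',m['uv'],z,P).round(4))
go([.45,.25,.36])
E
```

```text
15 28 21.92 42.19 117
16 29 23.89 42.59 107
[[[367.5 297.4]]]
[[[367.1 299.9]]]
ee_pos: [0.4955, -0.096, 0.3178]
tcp_rot: [-177.8, -0.7, 87.5]
ee_pos: [0.4634, 0.0206, 0.3304]
tcp_rot: [-177.3, -0.8, 87.9]
free_well [379.1 135.3] 0.84 [0.5922 0.0594 0.012 ]
free_well [473.8 273.4] 0.6 [ 0.7613 -0.1655  0.012 ]
holder [375.8 160.2] 0.59 [0.5924 0.0218 0.    ]
shift cm [23.14 -2.52 -2.47] turn [-0.047 -0.014 -0.007] at [0.4643 0.0182 0.3309] f [ 1.2 -0.  -0.5] t 7.0
```

View pics/w3.png

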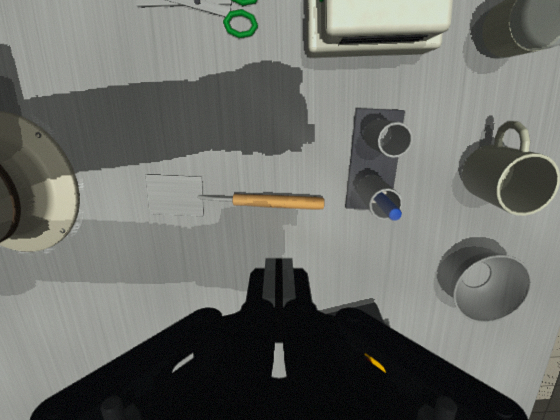

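Latched: the head dropped 2 px in the side view, where 2.5 was predicted. The free well's rim is at (394,139) and the brush at (392,210). Next, a look at the cutter.

```bash
python3 -m pendant '[[[3.8,-0.4,-1,-0.047,-0.014,0,0],[3.8,-0.4,-1,0,0,0,30],[3.8,0,-1,0,0,0,60],[3.5,0,0,0,0,0,75],[3.5,0,0,0,0,0,75]]]' |  sed -n 2,3p
python3 -m pendant '[[[0,0,0,0.03,0.01,0,75],[0,0,0,0,0,0,75]]]' |  sed -n 2,5p
python3 - <<'E'
from h import *
P=campose('wrist'); im=bot.camera('wrist'); save('w4',im,1.3)
for t,z in (('free_well',.012),('feed_tube',.125),('pusher_top',.235)):
    for m in bot.mark_of('wrist',t): print(t,np.round(m['uv'],1),round(m['confidence'],2),atz('wrist',m['uv'],z,P).round(4))
go([.57,.306,.36])
E
```

```text
ee_pos: [0.4688, 0.1966, 0.3605]
tcp_rot: [180.0, 0.1, 86.2]
ee_pos: [0.4696, 0.2013, 0.3587]
tcp_rot: [-178.1, -0.5, 86.4]
wrist_force: [0.6, -0.8, -0.3]
opening: 0.0641
free_well [363.5 237.9] 0.83 [0.5922 0.063  0.012 ]
feed_tube [368.7  78.7] 0.92 [0.5679 0.3064 0.125 ]
feed_tube [399.6  66.1] 0.41 [0.6016 0.3178 0.125 ]
pusher_top [397.8  69.1] 0.58 [0.5645 0.306  0.235 ]
shift cm [11.28  9.36 -0.21] turn [-0.03  -0.009 -0.03 ] at [0.4692 0.1995 0.3597] f [ 0.5 -1.1 -0.5] t 7.8
```

View pics/w4.png

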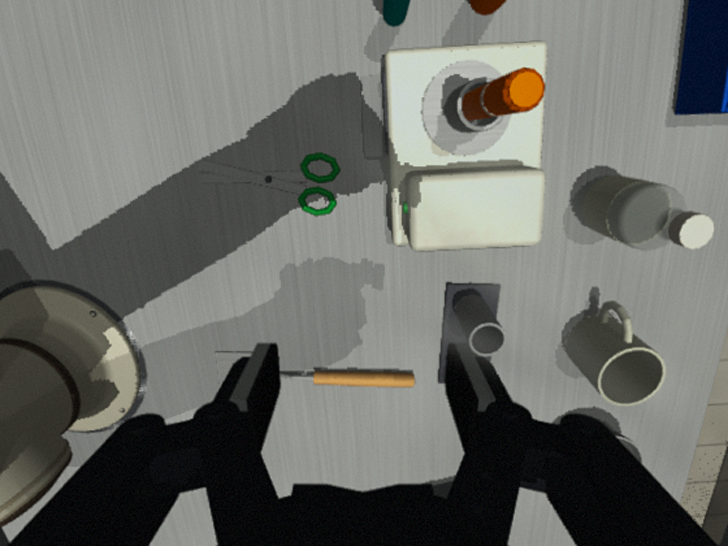

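Confirmed: the orange rod's top at native (402,69) stands in the tube, whose rim is at (370,78). The turquoise and large orange rods lie beyond it, at the top edge of the picture. I move above the rod.

```bash
python3 -m pendant '[[[3.7,3.1,0,-0.03,-0.01,-0.03,75],[3.7,3.1,0,0,0,0,75],[3.6,3,0,0,0,0,75],[0,0,0,0,0,0,75],[0,0,0,0,0,0,75]]]' |  sed -n 2,3p
python3 - <<'E'
from h import *
go([.567,.306,.30])
E
```

```text
ee_pos: [0.562, 0.291, 0.357]
tcp_rot: [179.8, 0.2, 87.5]
shift cm [1.54 0.42 5.69] turn [ 0.003  0.004 -0.01 ] at [0.562 0.291 0.357] f [-0.7 -0.4  1. ] t 8.2
```

```bash
python3 -m pendant '[[[1.5,0.4,2.5,0,0,0,75],[0,0,2.5,0,0,0,75],[0,0,0,0,0,0,75],[0,0,0,0,0,0,75]]]' |  sed -n 2,3p
python3 - <<'E'
from h import *
P=campose('wrist'); im=bot.camera('wrist'); save('w5',im)
for t,z in (('feed_tube',.125),('pusher_top',.235)):
    for m in bot.mark_of('wrist',t): print(t,np.round(m['uv'],1),round(m['confidence'],2),atz('wrist',m['uv'],z,P).round(4))
go([.567,.306,.18])
E
```

```text
ee_pos: [0.5675, 0.3011, 0.3049]
tcp_rot: [179.9, 0.3, 87.1]
feed_tube [278.1 179.5] 0.75 [0.5669 0.3065 0.125 ]
pusher_top [327.8  36.1] 0.9 [0.6027 0.4218 0.235 ]
pusher_top [278.5 216.9] 0.66 [0.5671 0.3063 0.235 ]
pusher_top [194.5  73.1] 0.65 [0.5193 0.405  0.235 ]
shift cm [ 0.48 -0.2  12.66] turn [ 0.005  0.004 -0.015] at [0.5682 0.3017 0.3067] f [-0.7 -0.7  0.1] t 8.7
```

View pics/w5.png

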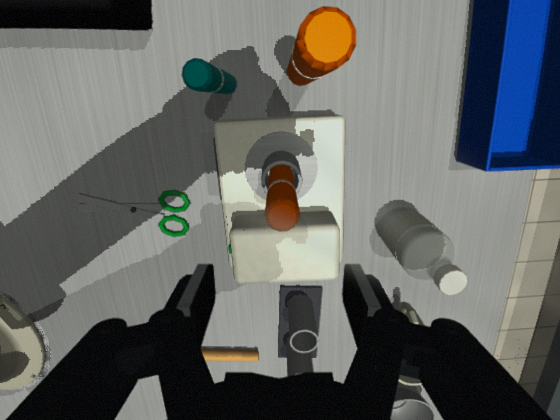

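The pusher top at (281,217) sits between the fingers and matches (0.567, 0.306). I descend in two stages.

```bash
python3 -m pendant '[[[0.5,-0.1,2.5,0,0,-0.015,75],[0,0,2.5,0,0,0,75],[0,0,0,0,0,0,75],[0,0,0,0,0,0,75]]]' |  sed -n 2,3p
python3 -c "
from h import *
go([.567,.306,.18])"
```

```text
ee_pos: [0.5693, 0.3059, 0.2659]
tcp_rot: [179.0, -0.2, 87.9]
shift cm [-0.03 -0.39  8.59] turn [ 0.018 -0.003 -0.001] at [0.5693 0.3059 0.2659] f [-0.2 -0.4  0.7] t 9.0
```

```bash
python3 -m pendant '[[[0,-0.2,2.5,0.018,0,0,75],[0,0,2.5,0,0,0,75],[0,0,2.5,0,0,0,75],[0,0,1,0,0,0,75],[0,0,0,0,0,0,75]]]' |  sed -n 2,4p
python3 -c "
from h import *
go([.567,.306,.18])"
```

```text
ee_pos: [0.5719, 0.3076, 0.1936]
tcp_rot: [179.1, -0.7, 87.9]
wrist_force: [-0.3, 0.1, 0.7]
shift cm [-0.19 -0.5   1.35] turn [ 0.015 -0.012 -0.003] at [0.5719 0.3076 0.1936] f [-0.3  0.1  0.7] t 9.4
```

```bash
python3 -m pendant '[[[-0.2,-0.5,1,0.015,-0.012,0,75],[0,0,0.3,0,0,0,75],[0,0,0,0,0,0,50],[0,0,0,0,0,0,30],[0,0,0,0,0,0,15]]]' 30 |  sed -n 2,5p
python3 -m pendant '[[[0,0,0,0,0,0,10],[0,0,0,0,0,0,10],[0,0,0,0,0,0,10],[0,0,0,0,0,0,10],[0,0,0,0,0,0,10]]]' 30 |  sed -n 2,5p
python3 -c "
from h import *
go([.567,.306,.28])"
```

```text
ee_pos: [0.5685, 0.3067, 0.1873]
tcp_rot: [179.7, -0.2, 87.8]
wrist_force: [0.2, 0.2, 0.3]
opening: 0.0283
ee_pos: [0.5689, 0.3069, 0.1887]
tcp_rot: [179.6, -0.2, 87.8]
wrist_force: [-0.9, -0.4, -0.7]
opening: 0.0251
shift cm [-0.06 -0.12 -9.14] turn [ 0.007 -0.004 -0.003] at [0.5689 0.3069 0.1887] f [-0.9 -0.4 -0.7] t 10.3
```

```bash
python3 -m pendant '[[[0,0,-2,0,0,0,10],[0,0,-3,0,0,0,10],[0,0,-3,0,0,0,10],[0,0,-3,0,0,0,10],[0,0,0,0,0,0,10]]]' 40 |  sed -n 2,5p
python3 - <<'E'
from h import *
go([.59,.058,.30])
P=campose('wrist'); im=bot.camera('wrist'); save('w6',im)
T=P[1]
for t,z in (('free_well',.012),('holder',0)):
    for m in bot.mark_of('wrist',t): print(t,np.round(m['uv'],1),round(m['confidence'],2),atz('wrist',m['uv'],z,P).round(4))
bot.camera('side')
print([(np.round(m['uv'],1),round(m['confidence'],2)) for m in bot.mark_of('side','pusher')])
bot.camera('scene')
print([(np.round(m['uv'],1),round(m['confidence'],2)) for m in bot.mark_of('scene','pusher')])
for n in ('scene','side'):
  c,T=campose(n);Ti=np.linalg.inv(T);o=bot.get_obs()
  print(n,cv2.projectPoints(np.array(o['ee_pos'])-[0,0,.124],cv2.Rodrigues(Ti[:3,:3])[0],Ti[:3,3],np.array(c['intrinsics']),np.array(c['D']))[0].round(1))
E
```

```text
ee_pos: [0.5665, 0.3055, 0.2997]
tcp_rot: [179.9, -0.0, 87.8]
wrist_force: [-1.1, -0.2, 0.3]
opening: 0.025
shift cm [-24.64   3.28  -0.04] turn [ 0.002 -0.001 -0.003] at [0.5665 0.3055 0.2997] f [-1.1 -0.2  0.3] t 10.7
[(array([206.6, 209.6]), 0.87), (array([231.7, 177.3]), 0.83), (array([227.4, 196.5]), 0.74)]
[(array([423.8, 240.8]), 0.96), (array([394.3, 196.6]), 0.87), (array([405.7, 214.2]), 0.77)]
scene [[[396.1 193.7]]]
side [[[234.8 175.8]]]
```

View pics/w6.png

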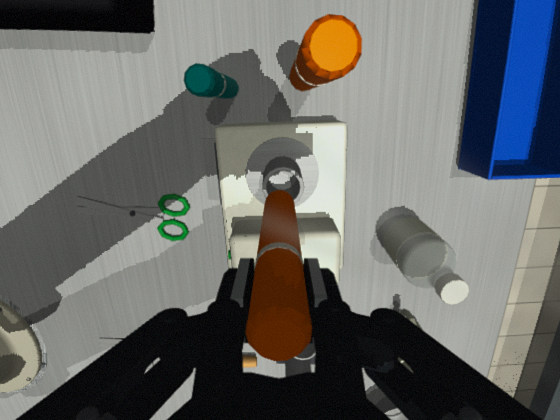

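Lifted: the foot has left the tube, whose opening now shows empty at (282,182), and the rod is upright in the fingers. I refine the well position from the rim pixels in the two earlier wrist pictures.

```bash
python3 - <<'E'
from h import *
c=bot.get_calibration('wrist')
for e,r,uvs in (((.4643,.0182,.3309),(-177.5,-.8,87.9),[(394,139)]),((.4692,.1995,.3597),(-178.2,-.5,86.4),[(374.6,260.8)])):
    T=np.eye(4);T[:3,:3]=R.from_euler('xyz',r,degrees=True).as_matrix();T[:3,3]=e
    for uv in uvs: print(atz('wrist',uv,.091,(c,T@np.array(c['T_tool_cam']))).round(4))
E
python3 -m pendant '[[[-3.6,0.4,-0.2,0,0,0,10],[-3.6,0.4,-0.2,0,0,0,10],[-3.6,0.4,0,0,0,0,10],[-3.6,0.4,0,0,0,0,10],[-3.6,0.4,0,0,0,0,10]]]' |  sed -n 2,5p
python3 - <<'E'
from h import *
go([.59,.058,.30])
E
```

```text
[0.5916 0.0597 0.091 ]
[0.5912 0.0594 0.091 ]
ee_pos: [0.5773, 0.1251, 0.2897]
tcp_rot: [-179.1, 0.4, 88.5]
wrist_force: [0.2, -0.1, -1.7]
opening: 0.0249
shift cm [-6.68  1.44 -1.01] turn [-0.016  0.006  0.008] at [0.5773 0.1251 0.2897] f [ 0.2 -0.1 -1.7] t 11.5
```

```bash
python3 -m pendant '[[[-3.2,0.7,0.5,-0.016,0.006,0.008,10],[-3.2,0.7,1,0,0,0,10],[0,0,1,0,0,0,10],[0,0,0,0,0,0,10],[0,0,0,0,0,0,10]]]' |  sed -n 2,5p
python3 - <<'E'
from h import *
go([.5915,.0595,.235])
E
```

```text
ee_pos: [0.5876, 0.0496, 0.2611]
tcp_rot: [-179.8, 0.1, 87.5]
wrist_force: [0.2, 0.4, -0.8]
opening: 0.0251
shift cm [1.01 0.35 2.6 ] turn [-0.003  0.002 -0.008] at [0.5876 0.0496 0.2611] f [ 0.2  0.4 -0.8] t 11.9
```

```bash
python3 -m pendant '[[[1,0.4,1,0,0,-0.008,10],[0,0,1,0,0,0,10],[0,0,0,0,0,0,10],[0,0,0,0,0,0,10]]]' |  sed -n 2,5p
python3 - <<'E'
from h import *
go([.5915,.0595,.225])
s=bot.camera('scene');d=bot.camera('side');w=bot.camera('wrist')
f=lambda i:cv2.resize(i,(400,400),interpolation=cv2.INTER_CUBIC)
save('w7',np.hstack([f(s[150:300,220:370]),f(d[150:300,210:360])]))
E
```

```text
ee_pos: [0.5921, 0.0633, 0.2391]
tcp_rot: [-179.8, 0.1, 88.2]
wrist_force: [-0.4, 0.1, -0.8]
opening: 0.0249
shift cm [-0.38 -0.04  1.41] turn [-0.004  0.002  0.004] at [0.5921 0.0633 0.2391] f [-0.4  0.1 -0.8] t 12.2
```

View pics/w7.png

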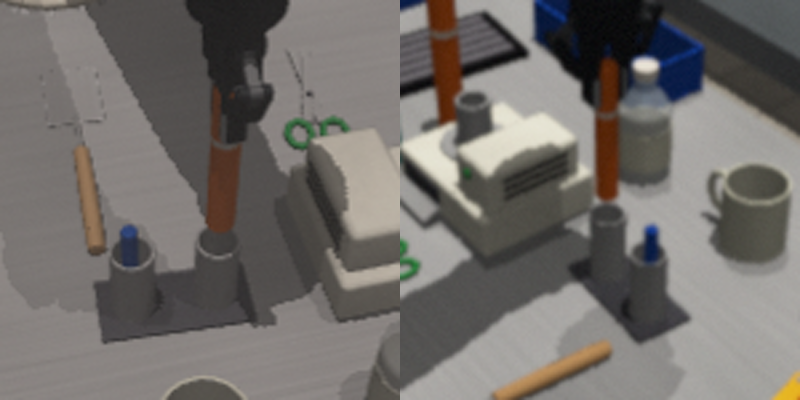

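The foot is over the free well in both views (left about (220,230), right about (607,198)), offset by roughly the 4 mm computed. I lower it.

```bash
python3 -m pendant '[[[-0.35,0,0.3,0,0,0,10],[0,0,0.5,0,0,0,10],[0,0,1,0,0,0,10],[0,0,1,0,0,0,10],[0,0,0,0,0,0,10]]]' |  sed -n 2,5p
python3 -c "
from h import *
go([.5915,.0595,.138])"
```

```text
ee_pos: [0.5925, 0.0588, 0.2103]
tcp_rot: [-180.0, 0.1, 88.2]
wrist_force: [-1.3, -0.6, -1.8]
opening: 0.0248
shift cm [ 0.08 -0.1   7.23] turn [-0.001  0.002  0.004] at [0.5925 0.0588 0.2103] f [-1.3 -0.6 -1.8] t 12.8
```

```bash
python3 -m pendant '[[[0.08,-0.1,1.5,0,0,0,10],[0,0,1.5,0,0,0,10],[0,0,1.5,0,0,0,10],[0,0,1,0,0,0,10],[0,0,0,0,0,0,10]]]' |  sed -n 2,5p
python3 -c "
from h import *
go([.5915,.0595,.138])"
```

```text
ee_pos: [0.5906, 0.0591, 0.1514]
tcp_rot: [-179.9, 0.1, 88.2]
wrist_force: [-0.3, -0.2, -0.9]
opening: 0.0249
shift cm [0.04 0.09 1.34] turn [-0.001  0.002  0.003] at [0.5906 0.0591 0.1514] f [-0.3 -0.2 -0.9] t 13.2
```

```bash
python3 -m pendant '[[[0,0,0.7,0,0,0,10],[0,0,0.5,0,0,0,10],[0,0,0.4,0,0,0,10],[0,0,0.3,0,0,0,10]]]' |  sed -n 2,5p
python3 -m pendant '[[[0,0,0,0,0,0,10],[0,0,0,0,0,0,10]]]' |  sed -n 2,5p
```

```text
ee_pos: [0.5916, 0.059, 0.1343]
tcp_rot: [179.8, 0.1, 88.2]
wrist_force: [-6.0, -0.2, 25.3]
opening: 0.0253
ee_pos: [0.5923, 0.0591, 0.136]
tcp_rot: [179.7, 0.1, 88.2]
wrist_force: [0.6, 0.0, -0.9]
opening: 0.0248
```

It touched the floor at the computed height of 0.136. I release and go straight up.

```bash
python3 -m pendant '[[[0,0,0,0,0,0,40],[0,0,0,0,0,0,70],[0,0,0,0,0,0,70],[0,0,0,0,0,0,70],[0,0,0,0,0,0,70]]]' |  sed -n 2,5p
python3 -c "
from h import *
go([.592,.059,.26])"
```

```text
ee_pos: [0.5929, 0.0592, 0.1367]
tcp_rot: [179.6, 0.0, 88.2]
wrist_force: [-0.8, -0.2, 0.5]
opening: 0.0597
shift cm [ -0.03  -0.   -12.33] turn [0.007 0.001 0.003] at [0.5929 0.0592 0.1367] f [-0.8 -0.2  0.5] t 14.1
```

```bash
python3 -m pendant '[[[0,0,-2,0,0,0,70],[0,0,-2.5,0,0,0,70],[0,0,-3,0,0,0,70],[0,0,-3,0,0,0,70],[0,0,-3.5,0,0,0,70]]]' |  sed -n 2,5p
python3 -m pendant '[[[-3,0,-1,0,0,0,70],[-3.5,0,0,0,0,0,80],[-3.5,0,0,0,0,0,80],[-3.5,0,0,0,0,0,80],[-3.5,0,0,0,0,0,80]]]' |  sed -n 2,5p
python3 - <<'E'
from h import *
go([.569,-.289,.26])
s=bot.camera('scene');d=bot.camera('side')
print('pusher',[(np.round(m['uv'],1),round(m['confidence'],2)) for m in bot.mark_of('side','pusher')], [(np.round(m['uv'],1),round(m['confidence'],2)) for m in bot.mark_of('scene','pusher_top')],[(np.round(m['uv'],1),round(m['confidence'],2)) for m in bot.mark_of('side','pusher_top')])
for n in ('scene','side'):
  c,T=campose(n);Ti=np.linalg.inv(T)
  print(n,cv2.projectPoints(np.array([[.5915,.0595,.182]]),cv2.Rodrigues(Ti[:3,:3])[0],Ti[:3,3],np.array(c['intrinsics']),np.array(c['D']))[0].round(1))
f=lambda i:cv2.resize(i,(400,400),interpolation=cv2.INTER_CUBIC)
save('w8',np.hstack([f(s[150:300,220:370]),f(d[150:300,210:360])]))
E
```

```text
ee_pos: [0.5889, 0.059, 0.2719]
tcp_rot: [-179.5, 0.2, 88.2]
wrist_force: [0.8, 0.1, 0.3]
opening: 0.0597
ee_pos: [0.5861, -0.1101, 0.2925]
tcp_rot: [179.7, 0.1, 88.8]
wrist_force: [0.2, 0.1, 0.8]
opening: 0.0682
shift cm [-17.92  -1.35   3.26] turn [0.005 0.001 0.014] at [ 0.5861 -0.1101  0.2925] f [0.2 0.1 0.8] t 14.9
pusher [(array([232.5, 200.4]), 0.67), (array([207.7, 209.7]), 0.61)] [(array([453.8, 175.7]), 0.64), (array([303.3, 215.8]), 0.62), (array([420.9, 167.5]), 0.61), (array([282.6, 263.1]), 0.29)] [(array([203.3, 167. ]), 0.76), (array([227.3, 139. ]), 0.72), (array([288.3, 205.1]), 0.6)]
scene [[[302.7 215.5]]]
side [[[288.  204.9]]]
```

View pics/w8.png

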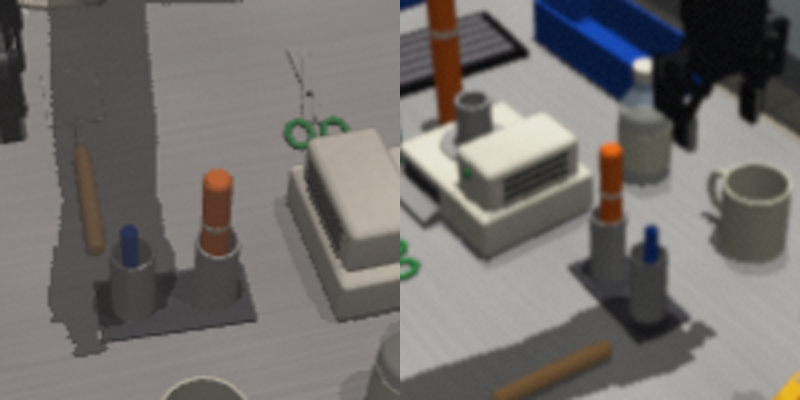

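The pusher stands in the well; its top is within 1 px of the prediction in both views. Next, the knob.

```bash
python3 -m pendant '[[[-3.6,-0.3,0.5,0,0,0.014,80],[-3.6,-0.3,0.5,0,0,0,80],[-3.6,-0.3,0.5,0,0,0,80],[-3.6,-0.3,0.5,0,0,0,80],[-3,-0.2,0.5,0,0,0,80]]]' |  sed -n 2,2p
python3 -m pendant '[[[0,0,0,0,0,0,80],[0,0,0,0,0,0,80]]]' |  sed -n 2,5p
python3 - <<'E'
from h import *
P=campose('wrist'); im=bot.camera('wrist'); 
for m in bot.mark_of('wrist','stop_top'): print(np.round(m['uv'],1),round(m['confidence'],2),atz('wrist',m['uv'],.102,P).round(4))
for m in bot.masks_of('wrist','stop_top')[:1]:
    print(m['extent'])
i=im.astype(int);m=(i[...,0]>120)&(i[...,1]<60)&(i[...,2]<70);y,x=np.nonzero(m);print('red',x.mean(),y.mean(),atz('wrist',(x.mean(),y.mean()),.096,P).round(4))
go([.5695,-.289,.12])
E
```

```text
ee_pos: [0.5703, -0.275, 0.2678]
ee_pos: [0.57, -0.2778, 0.2655]
tcp_rot: [179.7, -0.1, 88.8]
wrist_force: [0.4, -0.3, 0.8]
opening: 0.0686
[278.9 201.5] 0.74 [ 0.5701 -0.2901  0.102 ]
[259.5, 178.6, 300.0, 219.1]
red 279.04893350062736 202.62986198243414 [ 0.5703 -0.2932  0.096 ]
shift cm [-1.26 -0.14 14.6 ] turn [ 0.006 -0.001  0.016] at [ 0.5703 -0.2766  0.266 ] f [0.3 0.8 1.3] t 15.9
```

```bash
python3 -m pendant '[[[-1.3,-0.1,2.5,0,0,0.016,80],[0,0,3,0,0,0,80],[0,0,3,0,0,0,80],[0,0,2.5,0,0,0,80],[0,0,0,0,0,0,80]]]' |  sed -n 2,2p
python3 - <<'E'
from h import *
go([.570,-.290,.082])
E
```

```text
ee_pos: [0.5738, -0.2822, 0.1571]
shift cm [-0.77 -0.47  7.5 ] turn [0.014 0.002 0.01 ] at [ 0.5738 -0.2822  0.1571] f [-1.   0.8 -1.3] t 16.4
```

```bash
python3 -m pendant '[[[-0.7,-0.4,1,0.014,0,0.01,80],[0,-0.1,1.5,0,0,0,80],[0,0,1.5,0,0,0,80],[0,0,1,0,0,0,80],[0,0,0,0,0,0,80]]]' |  sed -n 2,2p
python3 - <<'E'
from h import *
go([.570,-.290,.082])
E
```

```text
ee_pos: [0.5711, -0.2869, 0.1114]
shift cm [-0.3  -0.11  2.94] turn [0.003 0.005 0.004] at [ 0.5711 -0.2869  0.1114] f [-0.6  0.4 -0.4] t 16.8
```

```bash
python3 -m pendant '[[[-0.3,-0.1,1,0,0.005,0,80],[0,0,1,0,0,0,80],[0,0,0.5,0,0,0,80],[0,0,0,0,0,0,80]]]' |  sed -n 2,5p
python3 - <<'E'
from h import *
go([.570,-.290,.082])
E
```

```text
ee_pos: [0.5716, -0.2908, 0.0878]
tcp_rot: [179.6, 0.1, 88.2]
wrist_force: [0.1, -0.5, -0.8]
opening: 0.068
shift cm [ 0.07 -0.17  0.58] turn [0.007 0.001 0.004] at [ 0.5716 -0.2908  0.0878] f [ 0.1 -0.5 -0.8] t 17.1
```

```bash
python3 -m pendant '[[[0,-0.15,0.5,0,0,0,80],[0,0,0,0,0,0,60],[0,0,0,0,0,0,45],[0,0,0,0,0,0,40],[0,0,0,0,0,0,40]]]' 25|  sed -n 2,5p
python3 -m pendant '[[[0,0,0,0,0,0,35],[0,0,0,0,0,0,35],[0,0,0,0,0,0,35]]]' 25|  sed -n 2,5p
```

```text
ee_pos: [0.5692, -0.2909, 0.0837]
tcp_rot: [179.7, 0.1, 88.2]
wrist_force: [0.5, 0.6, -0.9]
opening: 0.0418
ee_pos: [0.5692, -0.2909, 0.0837]
tcp_rot: [179.7, 0.1, 88.2]
wrist_force: [-0.3, -0.1, -0.5]
opening: 0.0413
```

```bash
python3 -m pendant '[[[0,0,0,0,0,0.1,35],[0,0,0,0,0,0.1,35],[0,0,0,0,0,0.1,35],[0,0,0,0,0,0.1,35],[0,0,0,0,0,0.1,35]]]' |  sed -n 2,5p
python3 -c "
from h import *
print(bot.get_obs()['torque'].round(2))"
```

```text
ee_pos: [0.5694, -0.2911, 0.0846]
tcp_rot: [179.6, -0.1, 58.5]
wrist_force: [-3.6, 1.5, 5.7]
opening: 0.0412
[0.19 0.54 0.07]
```

```bash
python3 -m pendant '[[[0,0,0,0,0,0.1,35],[0,0,0,0,0,0.1,35],[0,0,0,0,0,0.03,35],[0,0,0,0,0,0,35]]]' |  sed -n 2,5p
python3 -c "
from h import *
print(bot.get_obs()['torque'].round(2))"
```

```text
ee_pos: [0.5694, -0.2912, 0.0874]
tcp_rot: [179.5, -0.2, 44.4]
wrist_force: [-3.0, 1.4, 3.4]
opening: 0.0413
[0.16 0.65 0.06]
```

0.76 rad turned, and the head is pushing up, so it has unlatched. I let go.

```bash
python3 -m pendant '[[[0,0,0,0,0,0,50],[0,0,0,0,0,0,70],[0,0,0,0,0,0,85],[0,0,0,0,0,0,85],[0,0,0,0,0,0,85]]]' |  sed -n 2,5p
python3 -m pendant '[[[0,0,-1,0,0,0,85],[0,0,-2,0,0,0,85],[0,0,-3,0,0,0,85],[0,0,-4,0,0,0,85],[0,0,-4,0,0,0,85]]]' |  sed -n 2,5p
python3 -m pendant '[[[0,0,-3,0,0,0,85],[0,0,0,0,0,0,85],[0,0,0,0,0,0,85]]]' |  sed -n 1,5p
python3 - <<'E'
from h import *
s=bot.camera('scene');d=bot.camera('side');w=bot.camera('wrist')
i=d[280:350,325:405].astype(int);m=(i[...,0]>110)&(i[...,1]<60);y,x=np.nonzero(m);print(y.min(),y.max(),y.mean(),m.sum())
for n in('scene','side'): print([(np.round(m['uv'],1),round(m['confidence'],2)) for t in('stop_top','pusher_top') for m in bot.mark_of(n,t)])
f=lambda i:cv2.resize(i,(400,400),interpolation=cv2.INTER_CUBIC)
save('w9',np.hstack([f(w[80:360,140:420]),f(d[190:350,250:410])]))
E
```

```text
ee_pos: [0.5703, -0.2914, 0.0875]
tcp_rot: [179.4, -0.2, 44.7]
wrist_force: [-0.3, -0.0, -0.8]
opening: 0.0724
ee_pos: [0.5656, -0.2891, 0.2232]
tcp_rot: [-179.7, 0.1, 44.7]
wrist_force: [0.3, -1.0, 1.3]
opening: 0.0725
time: 19.6
ee_pos: [0.5669, -0.2898, 0.2666]
tcp_rot: [179.6, -0.2, 44.8]
wrist_force: [0.6, 0.1, 0.2]
opening: 0.0724
15 27 21.896551724137932 87
[(array([153.2, 253.8]), 0.79), (array([388.8, 206.5]), 0.32), (array([454.3, 177.9]), 0.87), (array([303.2, 218.7]), 0.82), (array([419.9, 169.9]), 0.63)]
[(array([363.7, 297.4]), 0.78), (array([190.4, 256.6]), 0.29), (array([238.3, 190. ]), 0.27), (array([288.1, 204.8]), 0.57), (array([363.5, 328.9]), 0.35)]
```

View pics/w9.png

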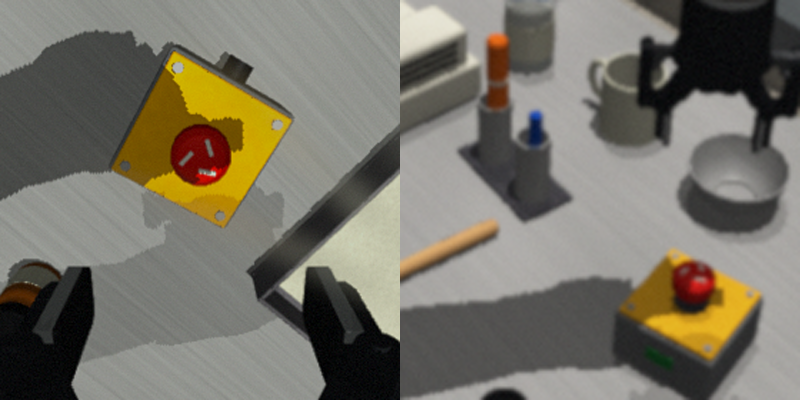

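The head is up again: the dark stem shows under it at (692,300), and the red centroid is back at its starting row (21.9). The pusher still stands in the well, so I hand in.

```bash
python3 -c "
from h import *
bot.job_done()"
```

```text
the job is handed in; nothing more can be done
```

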